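# Tip loose cartons down a chute into the one shipping case that has room

## Robot

A 6-joint arm with a two-finger parallel gripper is mounted at the origin on the work surface. World frame = base frame: x ahead of the robot, y to its left, z up, the work surface at z = 0. Lengths are in m, angles in rad, forces in N, time in s.
With the tool pointing down it reaches from about 0.35 to 0.975 m from the base axis. Payload 17.4 kg.
Tool frame: the origin (TCP) lies at the very end of the fingers, on their centre line; the grasp point (between the pads) lies 19 mm behind it; z points along the fingers, y is the line along which they close (so a half turn about z gives the same grasp; the last joint's range is limited). The gripper opens to 85 mm and grips with 20 to 120 N. Pads are 22 mm wide; open, the fingers measure 114 mm over their backs; the gripper's body (76 mm by 85 mm) begins 54 mm behind the grasp point. The pads swing forward as they close: fully open they stand 13 mm farther back than shut.
Start: joints at [1.16, 0.116, 1.442, -0, 1.584, -0.038], TCP at [0.246, 0.629, 0.196] pointing down, gripper open.
Joint ranges: [-2.83, 2.83], [-0.83, 2.19], [0.07, 2.5], [-1.14, 4.28], [0.01, 3], [-2.97, 2.97]. Speed limits (rad/s): [1.89, 1.89, 2.22, 3.14, 3.14, 3.14].

## Interface

Orientations are given as a unit quaternion [x, y, z, w].
In Python, from cell import env, imaging, sign_off, boxes_of, masks_of gives the robot as it stands.
- The arm moves only by the shell command python3 -m pendant 'ROWS' [OPENING]. ROWS is JSON, a list of rows, each an object with "dp": the shift along the tool's x, y, z scaled (see below), a list of three; "dr": the turn, a rotation vector about the tool's x, y, z scaled (see below), a list of three. A call has 1 to 12 rows; each row is the pose to reach, as a shift and turn from the pose commanded when the call began, along the tool's axes at that moment, turning the shorter way round; what a row does not reach only later rows make up. The controller multiplies each number of a shift by 1000 mm and each number of a turn by 180 degrees. A row lasts 1/10 s, in which the tool goes at most 50 mm and 8.59 degrees, less where a joint would pass 70% of its speed; a pose out of reach is approached as far as the arm can. A call with a number of a shift or a turn outside -1 to 1 is refused whole. A call with a gripper value outside its range is refused whole. OPENING is the closure, from -1 (fully open) to 1 (shut), set as the call begins (- or left out, the last holds). The fingers move at their own pace and stop on an object; the grip force is fixed at half the most. Time passes only in rows, so rows that repeat a pose let the fingers close. It gives the time, the measured TCP pose, the force, the opening and the grip force at its end, in the units of the state.
- env.observe(): the state, without advancing time (a new reading comes with each control period).
- imaging.capture(name): name is "scene" or "top"; returns a dict with "frame" (400x640x3 uint8, blue, green, red), "range_z" (400x640 float32, m along the optical axis (not along the pixel's ray), 0 where there is no reading), "fx", "fy", "cx", "cy" (pixels), "dist_coeffs" ([k1, k2, p1, p2, k3] as OpenCV has them; the pictures are not rectified), "rvec" (rotation vector, rad) and "tvec" (3), from world to camera coordinates, as OpenCV has them. Camera axes: x right, y down, z forward; pixel columns grow to the right and rows downward; lengths in m; the calibration is good to about 2 mm. A picture is of the moment at which its call begins.
- sign_off(): hands the job in; it is judged then, once.
Trained networks look in the newest picture that a camera, given by its name, has taken for a name from the list of things; names that differ only in an ending like _2 or _b are one class to them, and where a whole thing is asked for, a point or a joint stands for the part that bears it (a point fixed in the world has none). Each returns a list of dicts, best first, with "p" (0 to 1); they miss things now and then, are a little off and sometimes report something else, mostly with a low value. They report only what shows in the picture. A call takes as long as a camera call. They do not tell look-alikes from the thing itself.
- boxes_of(thing, camera): "xyz" ([x, y, z] in m, in world coordinates, good to about 4 mm: the middle of the surface that is visible of it).
- masks_of(thing, camera): "region" (400x640 bool, what is visible of it).
The state is a dict: "time_s": time; "joints": joint angles; "qvel": joint speeds; "joint_torque": joint torques, N m; "eef_pos": TCP position; "orientation": TCP orientation; "ft_force": force on the tool from outside, world axes, zero at the start; "ft_torque": the same for the moment, N m; "gripper_width": opening from 0.0 (shut) to 1.0 (fully open); "finger_force": force on a finger pad.
Only numpy, scipy, OpenCV 4.12 (cv2) and the standard library are available. Lean on these libraries where they do the work, as an engineer would, in place of code of your own. Each camera call takes 0.05 s, during which the arm holds its last target. There are 200 camera calls.

## Task

Of the three shipping cases in the cradle, two are packed and one is still empty. Lift the loaded chute by its handle, rest its spout gently on the rim of the empty case with the open end over its mouth, then tip the chute so that all three cartons slide into that case. Then set the chute back level on its mat, inside the mat's edges, and leave the bystanding things where they are.

Things in the scene. Friction and masses are not known exactly. Their poses are not given: they have to be found in the camera images.
- chute_grip (a point): Centre of the chute's handle, 58 mm above the chute's underside, at mid-length. The handle is an upright grey fin in line with the chute, 50 mm long, 14 mm thick, from 33 to 80 mm above the underside, on a bridge under which the cartons pass. Axes: x along the chute towards its spout, y across, z up. At the start the chute lies level on the mat, spout towards the robot's right (-y).
- chute_spout (a point): Middle of the chute's open end, on top of its floor, 115 mm along x from the handle's centre; axes as chute_grip. The chute is an aluminium trough, 0.30 kg empty, 230 mm long, 46 mm wide (40 inside), floor 3 mm thick, side walls up to 30 mm above the underside; the other end is closed.
- mat: Black rubber parking mat, fixed, 300 x 130 x 4 mm, origin at the centre of its underside, x along its length. The chute starts on it.
- cases: Fixed cradle on the robot's right with 3 like open cardboard cases, centres at x = -74, 0, +74 mm. Each is 68 (x) by 118 mm (y) outside, 60 by 110 inside; inner floor 8 mm, rim 108 mm above the bench. A flap up to 165 mm high stands on each case's -y side; the free rim for the spout is the +y one, outer face at y = +59 mm. Origin: centre of the underside.
- pad: Paper pad 57 x 107 x 4 mm lying on the inner floor of the empty case; nothing else is in that case. Fixed; origin at the centre of its underside, axes as the cases.
- row_a: Block of packed cartons that fills one of the full cases to 10 to 15 mm below its rim, 56 x 108 mm; fixed, origin at the centre of its underside, on the case's inner floor.
- row_b: Like row_a, in the other full case.
- piece1_center (a point): Centre of a loose sales carton, 60 x 28 x 18 mm, white with a red band, 40 to 85 g; lies flat along the chute at its closed end. Its friction on the chute is unknown, 0.28 to 0.46: it begins to slide at a tilt of 16 to 25 degrees.
- piece2_center (a point): Centre of the second such carton, in the middle of the chute.
- piece3_center (a point): Centre of the third such carton, nearest the spout; its front end starts 40 mm short of the spout's edge.
- spray: Bystander: clear bottle with white cap, 60 mm across, 160 mm high, loose; origin at the centre of its underside.
- shelf_box: Bystander: closed carton 150 x 90 x 55 mm, loose; origin at the centre of its underside.
- tape: Bystander: black bench tape dispenser 150 x 60 x 86 mm, loose; origin at the centre of its underside.
Things that resemble listed ones, but are neither listed nor needed, are in the scene too. Leave any turquoise look-alike of the part that bears chute_grip alone. Leave any purple look-alike of the part that bears piece3_center alone.

How it is judged:
By the outcome, as a careful person would: the job done as asked, in the order asked, and still so for the second after the job is handed in, with the robot touching nothing.
It also fails if it takes over 64 s, if anything falls off the work surface, if the arm or the gripper's body presses on something with over 40 N, if the wrist force passes 120 N, or if a joint passes its speed limit or range.

## Working session

There is one attempt and no reset: what is moved stays moved. The work goes in short steps, Python scripts to look and compute and a shell command to move; the robot and the scene stay as the last step left them, time stands still between calls to the robot, and variables do not carry over. Pictures are saved under pics/ and viewed, at most 10 in all, crops included, and the job is handed in when it is done.

```bash
ls; mkdir -p pics
cat > h.py <<'E'
import numpy as np,cv2
from cell import env,imaging,sign_off,boxes_of,masks_of
from scipy.spatial.transform import Rotation as R
def cap(n,save=None):
    c=imaging.capture(n)
    if save: cv2.imwrite('pics/'+save+'.png',c['frame'])
    return c
def cloud(c):
    K=np.array([[c['fx'],0,c['cx']],[0,c['fy'],c['cy']],[0,0,1]])
    v,u=np.mgrid[0:400,0:640]
    p=cv2.undistortPoints(np.stack([u,v],-1).reshape(-1,1,2).astype(float),K,np.array(c['dist_coeffs'],float)).reshape(400,640,2)
    z=c['range_z']; P=np.dstack([p[...,0]*z,p[...,1]*z,z])
    Rm=cv2.Rodrigues(np.array(c['rvec'],float))[0]
    W=(P-np.array(c['tvec'],float).ravel())@Rm
    W[z==0]=np.nan
    return W
E
python3 - <<'E'
from h import *
s=env.observe();print(s)
for n in('top','scene'):
    c=cap(n,n+'0')
    print(n,-cv2.Rodrigues(np.array(c['rvec'],float))[0].T@np.array(c['tvec'],float).ravel())
    for t in ['chute_grip','chute_spout','mat','cases','pad','row_a','piece1_center','spray','shelf_box','tape']:
        print(t,[(np.round(d['xyz'],3).tolist(),round(float(d['p']),2)) for d in boxes_of(t,n)][:6])
E
```

```text
pics
{'time_s': 0.0, 'joints': array([ 1.16019464e+00,  1.16494168e-01,  1.44229336e+00, -5.40241807e-06,
        1.58400505e+00, -3.78163716e-02]), 'qvel': array([ 0.00080729, -0.00018997,  0.00027514, -0.00076595,  0.00033359,
        0.00151901]), 'joint_torque': array([-1.57370177e-03, -7.32007527e+01, -6.32494783e+01, -2.10831713e-04,
        6.56094082e-03,  6.38255597e-05]), 'eef_pos': array([0.24576527, 0.62840724, 0.19553924]), 'orientation': array([ 1.85315246e-01,  9.82678940e-01, -5.85544765e-04, -1.30759116e-04]), 'ft_force': array([-0.37750376, -0.26772523, -0.64993005]), 'ft_torque': array([ 0.02533269, -0.03695855,  0.02697944]), 'finger_force': 0.0, 'gripper_width': 0.9996146652827825}
top [ 0.24813959 -0.05174776  1.33633841]
chute_grip [([0.25, 0.3, 0.006], 0.88), ([0.519, 0.224, 0.033], 0.82), ([0.571, -0.178, 0.098], 0.28)]
chute_spout [([0.252, 0.299, -0.001], 0.87), ([0.527, 0.218, 0.03], 0.73)]
mat [([0.542, 0.233, 0.004], 0.59)]
cases [([0.539, 0.232, 0.003], 0.72), ([0.527, -0.192, 0.103], 0.68)]
pad [([0.5, -0.165, 0.015], 0.85), ([0.542, 0.235, 0.005], 0.54)]
row_a [([0.572, -0.18, 0.097], 0.61), ([0.712, 0.297, 0.104], 0.58)]
piece1_center [([0.5, 0.308, 0.023], 0.64)]
spray [([0.713, 0.296, 0.104], 0.73)]
shelf_box [([0.74, 0.098, 0.055], 0.62)]
tape [([0.331, -0.362, 0.035], 0.96)]
scene [1.01309738 0.79135001 0.94516628]
chute_grip [([0.261, 0.324, 0.02], 0.94), ([0.529, 0.248, 0.027], 0.91)]
chute_spout [([0.254, 0.32, 0.017], 0.78), ([0.527, 0.245, 0.029], 0.55), ([0.749, 0.123, 0.056], 0.27)]
mat [([0.533, 0.249, 0.027], 0.73), ([0.344, -0.364, 0.04], 0.32)]
cases [([0.565, -0.149, 0.086], 0.61)]
pad []
row_a [([0.561, -0.178, 0.098], 0.75), ([0.639, -0.191, 0.096], 0.59)]
piece1_center [([0.502, 0.318, 0.026], 0.45)]
spray [([0.528, 0.245, 0.035], 0.32)]
shelf_box [([0.749, 0.128, 0.056], 0.94)]
tape [([0.343, -0.361, 0.044], 0.76), ([0.564, -0.174, 0.102], 0.6)]
```

View pics/top0.png

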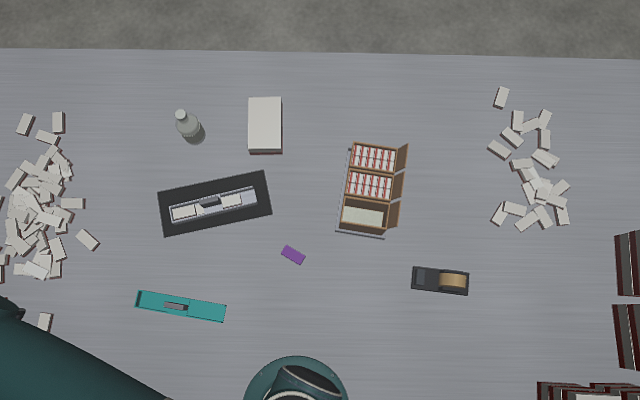

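View pics/scene0.png

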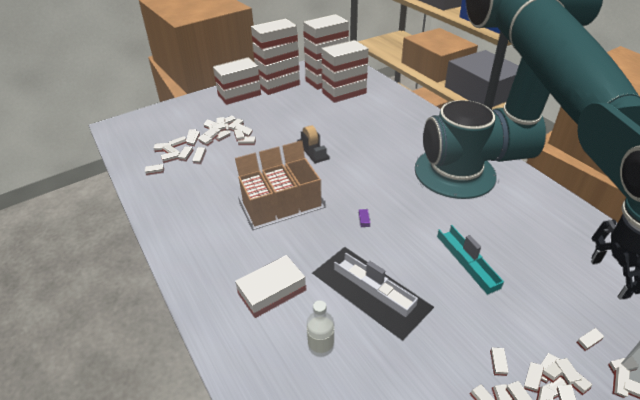

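The top view shows the real chute on its mat around (213,203), tilted about 13° in the image. The empty case is the lowest of the three, around (363,215), and the decoys are turquoise at (180,306) and purple at (292,255). Next I'll measure with depth.

Run:
```python
from h import *
T=cloud(cap('top'));S=cloud(cap('scene'))
def rect(P,n):
    P=P[:,:2];r=cv2.minAreaRect((P*1000).astype(np.float32));print(n,len(P),np.round(r[0],1),np.round(r[1],1),round(r[2],1))
for n,W in(('top',T),('scene',S)):
    P=W.reshape(-1,3);P=P[~np.isnan(P[:,0])]
    A=P[(P[:,0]>.38)&(P[:,0]<.66)&(P[:,1]>.06)&(P[:,1]<.42)]
    b=A[(A[:,2]<.012)];print(n,'z table',np.median(b[:,2]))
    for lo,hi in((.045,.1),(.027,.04),(.015,.04)):
        q=A[(A[:,2]>lo)&(A[:,2]<hi)]; rect(q,('chute',lo,hi,np.round(np.percentile(q[:,2],[5,50,95]),3)))
    C=P[(P[:,0]>.35)&(P[:,0]<.75)&(P[:,1]>-.32)&(P[:,1]<-.03)]
    for lo,hi in((.1,.115),(.06,.112),(.125,.2)):
        q=C[(C[:,2]>lo)&(C[:,2]<hi)]; rect(q,('cases',lo,hi,q[:,2].max()))
# mat by dark color
c=cap('top');g=c['frame'].max(2)
m=(g<60)&(T[...,0]>.4)&(T[...,0]<.68)&(T[...,1]>.06)&(T[...,1]<.42)&(T[...,2]<.02)
m=cv2.morphologyEx(m.astype(np.uint8),cv2.MORPH_OPEN,np.ones((3,3)))>0
rect(T[m],'mat')
```

```text
top z table 0.0010269416365407415
('chute', 0.045, 0.1, array([0.049, 0.081, 0.087])) 183 [521.2 233.9] [15.5 50. ] 15.4
('chute', 0.027, 0.04, array([0.027, 0.033, 0.039])) 488 [521.5 235. ] [ 48.3 230.9] 15.3
('chute', 0.015, 0.04, array([0.018, 0.026, 0.037])) 1106 [521.5 235. ] [ 48.3 230.9] 15.3
('cases', 0.1, 0.115, np.float64(0.11499694700741728)) 991 [ 565.6 -179.3] [121.7 217.9] 81.6
('cases', 0.06, 0.112, np.float64(0.11199187157357433)) 3163 [ 565.7 -178.8] [120.7 218.1] 81.6
('cases', 0.125, 0.2, np.float64(0.17205372914975242)) 608 [ 556.2 -246.5] [ 16.7 214.5] 81.5
scene z table 0.0006633176609070991
('chute', 0.045, 0.1, array([0.049, 0.074, 0.085])) 272 [524.4 238.6] [18.5 51.2] 17.3
('chute', 0.027, 0.04, array([0.027, 0.033, 0.038])) 561 [522.  238.7] [ 51.7 230.1] 15.6
('chute', 0.015, 0.04, array([0.018, 0.026, 0.037])) 1370 [522.9 238.5] [ 52.8 231.7] 15.4
('cases', 0.1, 0.115, np.float64(0.11497064685588214)) 821 [ 564.4 -176.1] [130.6 218.7] 81.6
('cases', 0.06, 0.112, np.float64(0.11186354292861392)) 2749 [ 564.7 -174.3] [132.1 219.7] 82.2
('cases', 0.125, 0.2, np.float64(0.16643381333661666)) 824 [ 554.8 -243.7] [ 24.6 214. ] 81.4
mat 2953 [529.9 236.8] [128.8 295.8] 13.5
```

```bash
cat >> h.py <<'E'
# tool rotation with fingers closing along chute y; chute heading a (deg, direction of spout), tilt t (deg, spout down)
def toolR(a,t=0):
    C=R.from_euler('z',a,degrees=True)*R.from_euler('y',t,degrees=True)
    return C*R.from_matrix(np.diag([-1.,1,-1]))
def delta(p,Rt,s=None):
    s=s or env.observe(); R0=R.from_quat(s['orientation'])
    return np.round(R0.inv().apply(np.array(p)-s['eef_pos']),4).tolist(),np.round((R0.inv()*Rt).as_rotvec()/np.pi,4).tolist()
E
python3 - <<'E'
from h import *
print(delta([.522,.2365,.14],toolR(-74.7)))
E
```

```text
([-0.4, -0.2646, 0.0563], [-0.0, 0.0, 0.2964])
```

```bash
python3 -m pendant '[{"dp":[-0.4,-0.2646,0.0563],"dr":[0,0,0.2964]},{"dp":[-0.4,-0.2646,0.0563],"dr":[0,0,0.2964]},{"dp":[-0.4,-0.2646,0.0563],"dr":[0,0,0.2964]},{"dp":[-0.4,-0.2646,0.0563],"dr":[0,0,0.2964]},{"dp":[-0.4,-0.2646,0.0563],"dr":[0,0,0.2964]},{"dp":[-0.4,-0.2646,0.0563],"dr":[0,0,0.2964]},{"dp":[-0.4,-0.2646,0.0563],"dr":[0,0,0.2964]},{"dp":[-0.4,-0.2646,0.0563],"dr":[0,0,0.2964]},{"dp":[-0.4,-0.2646,0.0563],"dr":[0,0,0.2964]},{"dp":[-0.4,-0.2646,0.0563],"dr":[0,0,0.2964]},{"dp":[-0.4,-0.2646,0.0563],"dr":[0,0,0.2964]},{"dp":[-0.4,-0.2646,0.0563],"dr":[0,0,0.2964]}]'
python3 - <<'E'
from h import *
cap('scene','s1');cap('top','t1')
a=cv2.imread('pics/s1.png')[180:360,260:480];b=cv2.imread('pics/t1.png')[130:290,120:420]
cv2.imwrite('pics/c1.png',np.hstack([cv2.resize(a,(480,392)),cv2.resize(b,(320,392))]))
s=env.observe();print(s['time_s'],s['eef_pos'],s['joints'],delta([.522,.2365,.14],toolR(-74.7)))
E
```

```text
time_s: 2.45
eef_pos: [0.5222, 0.2361, 0.1399]
orientation: [0.607, 0.794, -0.0, -0.0]
ft_force: [0.5, -0.7, 0.3]
gripper_width: 1.001
finger_force: 0.0
2.55 [0.52166724 0.23723138 0.14019225] [ 3.82169944e-01 -8.57629138e-02  1.73657141e+00  2.13476057e-04
  1.49056188e+00  1.14717601e-01] ([-0.0008, 0.0001, 0.0002], [0.0001, -0.0001, 0.0001])
```

View pics/c1.png

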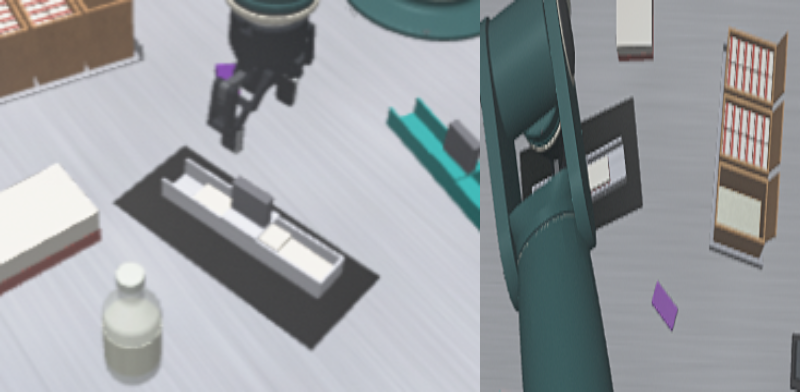

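The gripper sits squarely above the grey fin (fin at about (250,200) in the left crop). I'll descend and grip.

```bash
python3 -m pendant '[{"dp":[0,0,0.04],"dr":[0,0,0]},{"dp":[0,0,0.07],"dr":[0,0,0]},{"dp":[0,0,0.085],"dr":[0,0,0]},{"dp":[0,0,0.094],"dr":[0,0,0]},{"dp":[0,0,0.094],"dr":[0,0,0]},{"dp":[0,0,0.094],"dr":[0,0,0]}]' - && python3 -m pendant '[{"dp":[0,0,0],"dr":[0,0,0]},{"dp":[0,0,0],"dr":[0,0,0]},{"dp":[0,0,0],"dr":[0,0,0]},{"dp":[0,0,0],"dr":[0,0,0]},{"dp":[0,0,0],"dr":[0,0,0]},{"dp":[0,0,0],"dr":[0,0,0]},{"dp":[0,0,0],"dr":[0,0,0]},{"dp":[0,0,0],"dr":[0,0,0]},{"dp":[0,0,0],"dr":[0,0,0]},{"dp":[0,0,0],"dr":[0,0,0]}]' 1
```

```text
time_s: 3.15
eef_pos: [0.5225, 0.237, 0.0474]
orientation: [0.607, 0.795, 0.001, 0.0]
ft_force: [-0.5, 0.4, 1.0]
gripper_width: 0.999
finger_force: 0.0
time_s: 4.15
eef_pos: [0.5221, 0.2365, 0.0463]
orientation: [0.607, 0.795, 0.0, 0.0]
ft_force: [-3.2, -1.5, 5.8]
gripper_width: 0.126
finger_force: 58.8
```

```bash
python3 -m pendant '[{"dp":[0,0,-0.003],"dr":[0,0,0]},{"dp":[0,0,-0.01],"dr":[0,0,0]},{"dp":[0,0,-0.022],"dr":[0,0,0]},{"dp":[0,0,-0.037],"dr":[0,0,0]},{"dp":[0,0,-0.053],"dr":[0,0,0]},{"dp":[0,0,-0.07],"dr":[0,0,0]},{"dp":[0,0,-0.087],"dr":[0,0,0]},{"dp":[0,0,-0.102],"dr":[0,0,0]},{"dp":[0,0,-0.114],"dr":[0,0,0]},{"dp":[0,0,-0.124],"dr":[0,0,0]},{"dp":[0,0,-0.13],"dr":[0,0,0]},{"dp":[0,0,-0.13],"dr":[0,0,0]}]'
python3 - <<'E'
from h import *
W=cloud(cap('scene','s2'));cap('top','t2')
a=cv2.imread('pics/s2.png')[130:340,230:480];b=cv2.imread('pics/t2.png')[130:290,120:420]
cv2.imwrite('pics/c2.png',np.hstack([cv2.resize(a,(480,403)),cv2.resize(b,(320,403))]))
s=env.observe();print(s['eef_pos'],s['ft_force'],s['ft_torque'])
# chute tilt: points in chute frame around tcp
X=R.from_euler('z',-74.7,degrees=True).inv().apply(W.reshape(-1,3)-s['eef_pos']);X=X[~np.isnan(X[:,0])]
q=X[(abs(X[:,0])<.13)&(abs(X[:,1])<.03)&(X[:,2]<-.0)&(X[:,2]>-.06)]
for lo in np.arange(-.12,.12,.02):
    r=q[(q[:,0]>=lo)&(q[:,0]<lo+.02)&(q[:,1]>.015)]
    if len(r)>3: print(round(lo,2),len(r),np.round(np.percentile(r[:,2],[50,90]),4),np.round([r[:,1].max(),q[:,0].min(),q[:,0].max()],4))
# edges of case geometry
E
```

```text
time_s: 5.35
eef_pos: [0.5222, 0.2366, 0.1767]
orientation: [0.607, 0.795, 0.0, 0.0]
ft_force: [1.0, -0.2, -5.6]
gripper_width: 0.124
finger_force: 58.7
[0.5218293  0.23646536 0.17540181] [-0.31039401 -0.07291062 -4.81315235] [-0.0277521   0.00937356 -0.00139067]
-0.12 82 [-0.0242 -0.0127] [ 0.0264 -0.117   0.1145]
-0.1 79 [-0.0259 -0.0127] [ 0.0278 -0.117   0.1145]
-0.08 76 [-0.0251 -0.0127] [ 0.0265 -0.117   0.1145]
-0.06 74 [-0.0256 -0.0123] [ 0.0268 -0.117   0.1145]
-0.04 81 [-0.0229 -0.0091] [ 0.0276 -0.117   0.1145]
-0.02 95 [-0.0181 -0.0076] [ 0.0265 -0.117   0.1145]
0.0 90 [-0.0188 -0.0074] [ 0.0272 -0.117   0.1145]
0.02 76 [-0.0211 -0.0094] [ 0.0267 -0.117   0.1145]
0.04 65 [-0.0238 -0.0114] [ 0.0257 -0.117   0.1145]
0.06 64 [-0.0235 -0.0108] [ 0.0252 -0.117   0.1145]
0.08 58 [-0.022  -0.0113] [ 0.0256 -0.117   0.1145]
0.1 42 [-0.0231 -0.0105] [ 0.0256 -0.117   0.1145]
```

View pics/c2.png

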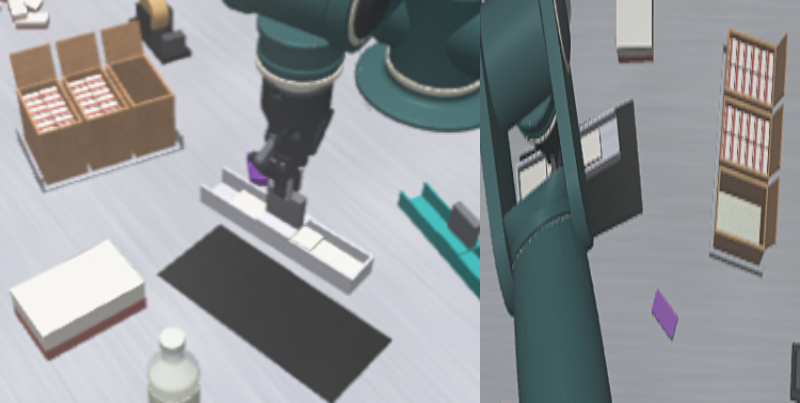

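The chute is held level with all three cartons in it (around (290,235) in the left crop), and the mat is clear below. I'll compute the carry, and measure the mat now that it's uncovered.

Run:
```python
from h import *
for n in('scene',):
    c=cap(n);W=cloud(c);g=c['frame'].max(2)
    m=(g<60)&(W[...,0]>.4)&(W[...,0]<.68)&(W[...,1]>.04)&(W[...,1]<.44)&(W[...,2]<.02)
    m=cv2.morphologyEx(m.astype(np.uint8),cv2.MORPH_OPEN,np.ones((3,3)))>0
    r=cv2.minAreaRect((W[m][:,:2]*1000).astype(np.float32));print(r)
# case rim edges from scene cloud: empty case inner walls
P=W.reshape(-1,3);P=P[~np.isnan(P[:,0])]
X=R.from_euler('z',-8.4,degrees=True).inv().apply(P-[.565,-.177,0])
q=X[(abs(X[:,0])<.15)&(abs(X[:,1])<.075)&(X[:,2]>.103)&(X[:,2]<.112)]
print(np.round(np.percentile(q[:,0],[0.5,1,99,99.5]),4),np.round(np.percentile(q[:,1],[1,99]),4))
print(delta([.514,-.0157,.176],toolR(-98.4)))
```

```text
((0.0, 0.0), (0.0, 0.0), 0.0)
[-0.109  -0.1087  0.1084  0.1085] [-0.0615  0.0647]
([-0.2412, -0.074, -0.0007], [-0.0003, 0.0001, 0.1316])
```

```bash
python3 -m pendant '[{"dp":[-0.003,-0.001,0],"dr":[0,0,0.002]},{"dp":[-0.010,-0.003,0],"dr":[0,0,0.005]},{"dp":[-0.021,-0.006,0],"dr":[0,0,0.011]},{"dp":[-0.035,-0.011,0],"dr":[0,0,0.019]},{"dp":[-0.051,-0.016,0],"dr":[0,0,0.028]},{"dp":[-0.067,-0.021,0],"dr":[0,0,0.037]},{"dp":[-0.083,-0.026,0],"dr":[0,0,0.046]},{"dp":[-0.099,-0.031,0],"dr":[0,0,0.054]},{"dp":[-0.112,-0.035,0],"dr":[0,0,0.061]},{"dp":[-0.122,-0.038,0],"dr":[0,0,0.066]},{"dp":[-0.129,-0.040,0],"dr":[0,0,0.07]},{"dp":[-0.131,-0.041,0],"dr":[0,0,0.071]}]'
python3 - <<'E'
from h import *
print(delta([.514,-.0157,.176],toolR(-98.4)))
E
```

```text
time_s: 6.7
eef_pos: [0.5171, 0.0987, 0.176]
orientation: [0.692, 0.722, 0.0, 0.0]
ft_force: [0.6, 0.4, -4.9]
gripper_width: 0.127
finger_force: 58.7
([-0.1141, -0.0079, 0.0], [0.0, 0.0, 0.0602])
```

```bash
python3 -m pendant '[{"dp":[-0.003,0,0],"dr":[0,0,0.002]},{"dp":[-0.009,-0.001,0],"dr":[0,0,0.005]},{"dp":[-0.019,-0.001,0],"dr":[0,0,0.01]},{"dp":[-0.031,-0.002,0],"dr":[0,0,0.016]},{"dp":[-0.045,-0.003,0],"dr":[0,0,0.024]},{"dp":[-0.059,-0.004,0],"dr":[0,0,0.031]},{"dp":[-0.073,-0.005,0],"dr":[0,0,0.039]},{"dp":[-0.087,-0.006,0],"dr":[0,0,0.046]},{"dp":[-0.099,-0.007,0],"dr":[0,0,0.052]},{"dp":[-0.108,-0.008,0],"dr":[0,0,0.057]},{"dp":[-0.114,-0.008,0],"dr":[0,0,0.06]},{"dp":[-0.114,-0.008,0],"dr":[0,0,0.06]}]'
python3 - <<'E'
from h import *
W=cloud(cap('scene','s3'));T=cloud(cap('top','t3'))
a=cv2.imread('pics/s3.png')[120:300,220:440];b=cv2.imread('pics/t3.png')[120:260,230:430]
cv2.imwrite('pics/c3.png',np.hstack([cv2.resize(a,(440,360)),cv2.resize(b,(360,360))]))
s=env.observe();print(s['eef_pos'],s['ft_force'],s['joints'])
for n,Q in(('scene',W),('top',T)):
    P=Q.reshape(-1,3);P=P[~np.isnan(P[:,0])]
    X=R.from_euler('z',-8.4,degrees=True).inv().apply(P-[.565,-.177,0])
    q=X[(abs(X[:,0]+.074)<.06)&(X[:,1]<.1)&(X[:,1]>-.05)&(X[:,2]>.125)&(X[:,2]<.17)]
    if len(q):print(n,'chute near spout',len(q),np.round(np.percentile(q[:,0],[1,50,99]),4),np.round(np.percentile(q[:,1],[0,1]),4),q[:,2].max())
    q=X[(X[:,0]>-.11)&(X[:,0]<-.04)&(abs(X[:,1])<.08)&(X[:,2]>.101)&(X[:,2]<.112)]
    if len(q):print(n,'rim',len(q),np.round(np.percentile(q[:,0],[1,50,99]),4),np.round(np.percentile(q[:,1],[1,98,100]),4),np.percentile(q[:,2],95))
E
```

```text
time_s: 7.9
eef_pos: [0.514, -0.0155, 0.176]
orientation: [0.757, 0.654, -0.0, 0.0]
ft_force: [0.4, -0.4, -4.8]
gripper_width: 0.126
finger_force: 58.7
[ 0.514038   -0.01474272  0.17600551] [-0.5475274   0.05206571 -5.90563538] [-7.84081459e-02 -2.33379899e-01  1.80858211e+00  2.03447094e-04
  1.56641627e+00  6.61992094e-02]
scene chute near spout 167 [-0.0957 -0.0631 -0.0511] [0.0372 0.0381] 0.16735364451014687
scene rim 159 [-0.1084 -0.0585 -0.0402] [-0.0603  0.0636  0.0653] 0.11074279617990974
top chute near spout 367 [-0.0972 -0.0706 -0.051 ] [0.0357 0.036 ] 0.16893088657919852
top rim 207 [-0.1074 -0.0998 -0.0404] [-0.0601  0.057   0.0586] 0.111204365185647
```

View pics/c3.png

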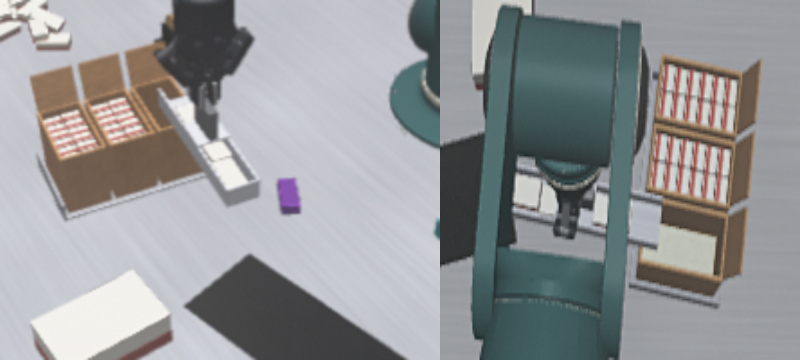

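The spout is over the mouth of the empty case ((650,215) in the right crop), laterally centred, overlapping by about 22 mm. I'll lower it gently onto the rim.

```bash
python3 -m pendant '[{"dp":[0,0,0.004],"dr":[0,0,0]},{"dp":[0,0,0.01],"dr":[0,0,0]},{"dp":[0,0,0.015],"dr":[0,0,0]},{"dp":[0,0,0.019],"dr":[0,0,0]},{"dp":[0,0,0.021],"dr":[0,0,0]},{"dp":[0,0,0.022],"dr":[0,0,0]},{"dp":[0,0,0.022],"dr":[0,0,0]}]'
python3 -m pendant '[{"dp":[0,0,0.001],"dr":[0,0,0]},{"dp":[0,0,0.001],"dr":[0,0,0]},{"dp":[0,0,0.001],"dr":[0,0,0]}]'
python3 -m pendant '[{"dp":[0,0,0.001],"dr":[0,0,0]},{"dp":[0,0,0.001],"dr":[0,0,0]},{"dp":[0,0,0.001],"dr":[0,0,0]}]'
python3 -m pendant '[{"dp":[0,0,0.001],"dr":[0,0,0]},{"dp":[0,0,0.001],"dr":[0,0,0]},{"dp":[0,0,0.001],"dr":[0,0,0]}]'; python3 -c "
from h import *
for i in range(1):
  s=env.observe();print(s['ft_torque'])"
```

```text
time_s: 8.7
eef_pos: [0.514, -0.0149, 0.154]
orientation: [0.756, 0.654, -0.0, -0.0]
ft_force: [-0.1, 0.6, -4.4]
gripper_width: 0.12
finger_force: 58.7
time_s: 9.0
eef_pos: [0.514, -0.0149, 0.1531]
orientation: [0.756, 0.654, 0.0, 0.0]
ft_force: [-0.5, 0.3, -3.8]
gripper_width: 0.123
finger_force: 58.7
time_s: 9.3
eef_pos: [0.514, -0.0149, 0.152]
orientation: [0.756, 0.654, -0.0, 0.0]
ft_force: [-0.7, 0.2, -4.6]
gripper_width: 0.123
finger_force: 58.7
time_s: 9.6
eef_pos: [0.514, -0.0149, 0.1509]
orientation: [0.756, 0.654, -0.0, -0.0]
ft_force: [-0.1, -1.1, -5.4]
gripper_width: 0.126
finger_force: 58.7
[-0.01773937 -0.01689779 -0.00143596]
```

```bash
for i in 1; do python3 -m pendant '[{"dp":[0,0,0.0007],"dr":[0,0,0]},{"dp":[0,0,0.0007],"dr":[0,0,0]},{"dp":[0,0,0.0007],"dr":[0,0,0]}]' | grep -E "force:|pos"; python3 -c "
from h import *
print(env.observe()['ft_torque'])"; python3 -m pendant '[{"dp":[0,0,0.0007],"dr":[0,0,0]},{"dp":[0,0,0.0007],"dr":[0,0,0]},{"dp":[0,0,0.0007],"dr":[0,0,0]}]' | grep -E "force:|pos"; python3 -c "
from h import *
print(env.observe()['ft_torque'])"; done
```

```text
eef_pos: [0.514, -0.0149, 0.1503]
ft_force: [1.3, -0.2, -5.1]
finger_force: 58.7
[-0.06324453  0.03005233  0.03585383]
eef_pos: [0.514, -0.0149, 0.1496]
ft_force: [0.1, 0.7, -5.5]
finger_force: 58.7
[-0.03058573  0.01782452 -0.04064506]
```

```bash
python3 -m pendant '[{"dp":[0,0,0.0007],"dr":[0,0,0]},{"dp":[0,0,0.0007],"dr":[0,0,0]},{"dp":[0,0,0.0007],"dr":[0,0,0]}]' | grep -E "ft_force:|pos"; python3 -c "
from h import *
print(env.observe()['ft_torque'])"; python3 -m pendant '[{"dp":[0,0,0.0007],"dr":[0,0,0]},{"dp":[0,0,0.0007],"dr":[0,0,0]},{"dp":[0,0,0.0007],"dr":[0,0,0]}]' | grep -E "ft_force:|pos"; python3 -c "
from h import *
print(env.observe()['ft_torque'])"; python3 -m pendant '[{"dp":[0,0,0.0007],"dr":[0,0,0]},{"dp":[0,0,0.0007],"dr":[0,0,0]},{"dp":[0,0,0.0007],"dr":[0,0,0]}]' | grep -E "ft_force:|pos"; python3 -c "
from h import *
print(env.observe()['ft_torque'])"
```

```text
eef_pos: [0.514, -0.0149, 0.1489]
ft_force: [-0.2, 0.4, -3.7]
[-0.09717538 -0.04630818 -0.04257131]
eef_pos: [0.514, -0.0149, 0.1482]
ft_force: [0.9, -0.4, -3.7]
[-0.10609198  0.00747826  0.02033629]
eef_pos: [0.514, -0.0149, 0.1475]
ft_force: [-0.1, 0.2, -3.6]
[-0.17067191  0.00335993  0.00976515]
```

Light contact: about 1.5 N on the rim. Next, the tipping rows about the rim's inner edge.

Run:
```python
from h import *
p=np.array([-.095,0,.0415])
for t in (2,4,6,8,10,12,15,18,20,24,28,30,33,36):
    print(t,round(t/180,4),np.round(p-R.from_euler('y',t,degrees=True).apply(p),4))
```

```text
2 0.0111 [-0.0015  0.     -0.0033]
4 0.0222 [-0.0031  0.     -0.0065]
6 0.0333 [-0.0049  0.     -0.0097]
8 0.0444 [-0.0067  0.     -0.0128]
10 0.0556 [-0.0086  0.     -0.0159]
12 0.0667 [-0.0107  0.     -0.0188]
15 0.0833 [-0.014   0.     -0.0232]
18 0.1 [-0.0175  0.     -0.0273]
20 0.1111 [-0.0199  0.     -0.03  ]
24 0.1333 [-0.0251  0.     -0.0351]
28 0.1556 [-0.0306  0.     -0.0397]
30 0.1667 [-0.0335  0.     -0.0419]
33 0.1833 [-0.0379  0.     -0.045 ]
36 0.2 [-0.0425  0.     -0.0479]
```

```bash
python3 -m pendant '[{"dp":[-0.0007,0,-0.0017],"dr":[0,0.0056,0]},{"dp":[-0.0015,0,-0.0033],"dr":[0,0.0111,0]},{"dp":[-0.0023,0,-0.0049],"dr":[0,0.0167,0]},{"dp":[-0.0031,0,-0.0065],"dr":[0,0.0222,0]},{"dp":[-0.004,0,-0.0081],"dr":[0,0.0278,0]},{"dp":[-0.0049,0,-0.0097],"dr":[0,0.0333,0]},{"dp":[-0.0058,0,-0.0113],"dr":[0,0.0389,0]},{"dp":[-0.0067,0,-0.0128],"dr":[0,0.0444,0]},{"dp":[-0.0077,0,-0.0144],"dr":[0,0.05,0]},{"dp":[-0.0086,0,-0.0159],"dr":[0,0.0556,0]},{"dp":[-0.0107,0,-0.0188],"dr":[0,0.0667,0]},{"dp":[-0.0107,0,-0.0188],"dr":[0,0.0667,0]}]'
python3 - <<'E'
from h import *
s=env.observe();print(s['ft_torque'],s['joints'])
W=cloud(cap('scene','s4'));
a=cv2.imread('pics/s4.png')[120:280,220:420]
cv2.imwrite('pics/c4.png',cv2.resize(a,(500,400)))
print(s['eef_pos'],R.from_quat(s['orientation']).as_matrix().round(3).tolist())
E
```

```text
time_s: 12.3
eef_pos: [0.5125, -0.0261, 0.1664]
orientation: [0.753, 0.65, 0.08, -0.069]
ft_force: [0.2, 0.4, -5.0]
gripper_width: 0.126
finger_force: 58.6
[-0.4423348   0.05230067  0.02066176] [-0.23338473 -0.23478549  1.8367985   0.20981518  1.55846818 -0.09228304]
[ 0.51246114 -0.02610238  0.16644165] [[0.142, 0.989, 0.03], [0.968, -0.145, 0.207], [0.209, 0.0, -0.978]]
```

View pics/c4.png

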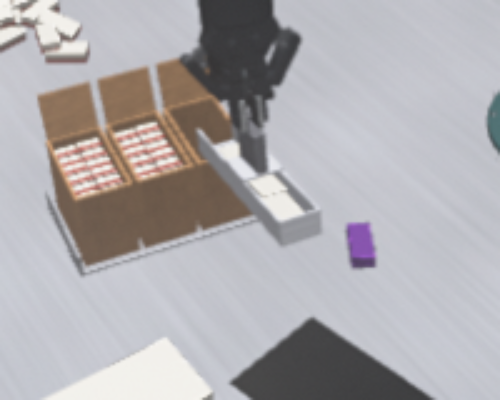

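The chute is tipped 12° with its spout on the rim (spout at (205,145)), and the cartons haven't moved. I'll tip further, slowly.

```bash
python3 -m pendant '[{"dp":[-0.0007,0,-0.001],"dr":[0,0.0056,0]},{"dp":[-0.0015,0,-0.0023],"dr":[0,0.0111,0]},{"dp":[-0.0023,0,-0.0039],"dr":[0,0.0167,0]},{"dp":[-0.0031,0,-0.0055],"dr":[0,0.0222,0]},{"dp":[-0.004,0,-0.0071],"dr":[0,0.0278,0]},{"dp":[-0.0049,0,-0.0087],"dr":[0,0.0333,0]},{"dp":[-0.0058,0,-0.0103],"dr":[0,0.0389,0]},{"dp":[-0.0067,0,-0.0118],"dr":[0,0.0444,0]},{"dp":[-0.0077,0,-0.0134],"dr":[0,0.05,0]},{"dp":[-0.0086,0,-0.0149],"dr":[0,0.0556,0]},{"dp":[-0.0096,0,-0.0163],"dr":[0,0.0611,0]},{"dp":[-0.0107,0,-0.0178],"dr":[0,0.0667,0]}]'
python3 -m pendant '[{"dp":[-0.0007,0,-0.0017],"dr":[0,0.0056,0]},{"dp":[-0.0015,0,-0.0033],"dr":[0,0.0111,0]},{"dp":[-0.0023,0,-0.0049],"dr":[0,0.0167,0]},{"dp":[-0.0031,0,-0.0065],"dr":[0,0.0222,0]},{"dp":[-0.004,0,-0.0081],"dr":[0,0.0278,0]},{"dp":[-0.0049,0,-0.0097],"dr":[0,0.0333,0]},{"dp":[-0.0058,0,-0.0113],"dr":[0,0.0389,0]},{"dp":[-0.0067,0,-0.0128],"dr":[0,0.0444,0]},{"dp":[-0.0067,0,-0.0128],"dr":[0,0.0444,0]},{"dp":[-0.0067,0,-0.0128],"dr":[0,0.0444,0]},{"dp":[-0.0067,0,-0.0128],"dr":[0,0.0444,0]},{"dp":[-0.0067,0,-0.0128],"dr":[0,0.0444,0]}]'
python3 - <<'E'
from h import *
s=env.observe();print(s['ft_torque'])
cap('scene','s5');cap('top','t5')
a=cv2.imread('pics/s5.png')[120:280,220:420];b=cv2.imread('pics/t5.png')[140:250,290:430]
cv2.imwrite('pics/c5.png',np.hstack([cv2.resize(a,(450,360)),cv2.resize(b,(350,360))]))
E
```

```text
time_s: 13.55
eef_pos: [0.5104, -0.0396, 0.1817]
orientation: [0.74, 0.64, 0.158, -0.136]
ft_force: [-0.3, -0.3, -3.8]
gripper_width: 0.129
finger_force: 58.8
time_s: 14.75
eef_pos: [0.5088, -0.0506, 0.1905]
orientation: [0.727, 0.629, 0.208, -0.18]
ft_force: [-0.1, -0.7, -2.2]
gripper_width: 0.126
finger_force: 58.9
[-0.71095614  0.11444225 -0.01209358]
```

View pics/c5.png

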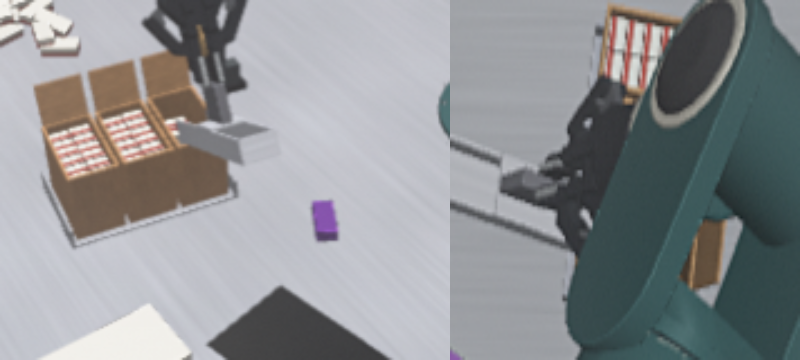

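At 32° the chute's closed end looks empty, but something pale shows near the spout at (180,130). I'll check the trough and case contents with depth and colour.

```bash
cat > chk.py <<'E'
from h import *
s=env.observe();Rt=R.from_quat(s['orientation'])
for n in('scene','top'):
    c=cap(n);W=cloud(c);P=W.reshape(-1,3);k=~np.isnan(P[:,0]);P=P[k];F=c['frame'].reshape(-1,3)[k]
    X=Rt.inv().apply(P-s['eef_pos'])*[-1,1,-1]+[0,0,.0415] # chute frame, z above underside
    i=(abs(X[:,1])<.016)&(X[:,0]>-.112)&(X[:,0]<.18)&(X[:,2]>-.03)&(X[:,2]<.06)
    print(n,'chute: x,n,z10/50/90,color')
    for lo in np.arange(-.12,.18,.02):
        j=i&(X[:,0]>=lo)&(X[:,0]<lo+.02)
        if j.sum()>3:print(round(lo,2),j.sum(),np.round(np.percentile(X[j,2],[10,50,90]),3),np.median(F[j],0))
    Y=R.from_euler('z',-8.4,degrees=True).inv().apply(P-[.565,-.177,0])
    j=(abs(Y[:,0]+.074)<.028)&(abs(Y[:,1])<.053)&(Y[:,2]<.16)
    print('case',j.sum())
    for lo in np.arange(-.055,.05,.015):
        m=j&(Y[:,1]>=lo)&(Y[:,1]<lo+.015)
        if m.sum():print(round(lo,3),m.sum(),np.round(np.percentile(Y[m,2],[5,50,95]),3),np.median(F[m],0))
print(s['time_s'],s['ft_force'],s['ft_torque'])
E
python3 chk.py
```

```text
scene chute: x,n,z10/50/90,color
-0.12 65 [-0.005  0.005  0.02 ] [194. 187. 185.]
-0.04 71 [0.029 0.041 0.057] [117. 112. 112.]
-0.02 36 [0.031 0.043 0.057] [88.5 85.5 86.5]
0.0 26 [0.032 0.043 0.056] [81.5 78.  79. ]
0.02 7 [0.032 0.045 0.053] [109. 108. 111.]
0.08 8 [-0.02  -0.01  -0.008] [ 81.   92.  108.5]
0.1 43 [-0.028 -0.022 -0.014] [ 74.  89. 107.]
0.16 15 [-0.006  0.007  0.015] [142. 143. 184.]
case 198
-0.055 130 [0.065 0.087 0.109] [ 72.   88.  107.5]
-0.04 17 [0.069 0.071 0.074] [170. 177. 209.]
-0.025 11 [0.069 0.072 0.075] [132. 138. 187.]
-0.01 8 [0.056 0.068 0.072] [136.5 140.  148.5]
0.02 9 [0.111 0.12  0.127] [118. 115. 120.]
0.035 21 [0.103 0.117 0.136] [125. 120. 120.]
0.05 2 [0.116 0.117 0.118] [125.5 121.5 121.5]
top chute: x,n,z10/50/90,color
-0.12 77 [-0.002  0.013  0.025] [145. 141. 139.]
-0.1 78 [-0.004 -0.001  0.002] [182. 177. 175.]
-0.08 95 [-0.003 -0.     0.002] [183. 177. 176.]
-0.06 94 [-0.002  0.     0.003] [183. 178. 176.]
-0.04 139 [-0.001  0.003  0.049] [183. 177. 175.]
-0.02 122 [-0.     0.029  0.046] [184.  178.  176.5]
0.0 43 [0.032 0.034 0.047] [183. 178. 175.]
0.02 14 [0.032 0.034 0.036] [183.5 178.5 176. ]
0.04 33 [0.004 0.006 0.008] [184. 179. 177.]
0.06 8 [0.004 0.007 0.008] [167. 162. 160.]
0.08 9 [0.005 0.008 0.009] [183. 178. 177.]
0.1 4 [0.006 0.007 0.01 ] [144. 139. 139.]
case 7
0.035 4 [0.106 0.108 0.11 ] [144. 139. 139.]
0.05 3 [0.11 0.11 0.11] [183. 178. 177.]
14.85 [-0.55420493  0.89904344 -2.00300102] [-0.68380713  0.10692704  0.01609423]
```

The trough is empty along its whole length, and the case holds a stack topping out at z≈0.07, as three stacked cartons would. I'll lift off, level and return.

Run:
```python
from h import *
s=env.observe();p=s['eef_pos']
t=R.from_quat(s['orientation'])
print(delta(p+[0,0,.03],t)); print(delta(np.array([.514,.0,.215]),toolR(-98.4)))
```

```text
([0.0159, 0.0, -0.0254], [0.0, 0.0, 0.0])
([0.0561, -0.0021, 0.0061], [-0.0002, -0.1778, 0.0006])
```

```bash
python3 -m pendant '[{"dp":[0.003,0,-0.005],"dr":[0,0,0]},{"dp":[0.008,0,-0.013],"dr":[0,0,0]},{"dp":[0.013,0,-0.021],"dr":[0,0,0]},{"dp":[0.016,0,-0.0254],"dr":[0,0,0]},{"dp":[0.021,0,-0.022],"dr":[0,-0.02,0]},{"dp":[0.026,0,-0.018],"dr":[0,-0.045,0]},{"dp":[0.032,-0.001,-0.013],"dr":[0,-0.075,0]},{"dp":[0.038,-0.001,-0.009],"dr":[0,-0.105,0]},{"dp":[0.044,-0.001,-0.004],"dr":[0,-0.135,0]},{"dp":[0.050,-0.002,0.001],"dr":[0,-0.16,0]},{"dp":[0.0561,-0.0021,0.0061],"dr":[0,-0.1778,0.0006]},{"dp":[0.0561,-0.0021,0.0061],"dr":[0,-0.1778,0.0006]}]'
python3 - <<'E'
from h import *
s=env.observe();print(s['eef_pos'],s['ft_torque'])
W=cloud(cap('scene','s6'));c=cap('top','t6');T=cloud(c)
a=cv2.imread('pics/s6.png')[120:280,220:420];b=cv2.imread('pics/t6.png')[130:270,140:400]
cv2.imwrite('pics/c6.png',np.hstack([cv2.resize(a,(400,360)),cv2.resize(b,(400,360))]))
for n,c,W in(('top',c,T),('scene',cap('scene'),W)):
    g=c['frame'].max(2);m=(g<60)&(W[...,0]>.4)&(W[...,0]<.68)&(W[...,1]>.06)&(W[...,1]<.44)&(W[...,2]<.02)
    m=cv2.morphologyEx(m.astype(np.uint8),cv2.MORPH_OPEN,np.ones((3,3)))>0
    if m.any():print(n,m.sum(),cv2.minAreaRect((W[m][:,:2]*1000).astype(np.float32)))
    # chute tilt vs level in hand
    P=W.reshape(-1,3);P=P[~np.isnan(P[:,0])]
    X=R.from_quat(s['orientation']).inv().apply(P-s['eef_pos'])*[-1,1,-1]
    q=X[(abs(X[:,0])<.13)&(abs(X[:,1])<.03)&(X[:,2]<.0)&(X[:,2]>-.06)]
    print(n,np.round([q[:,0].min(),q[:,0].max(),q[:,1].min(),q[:,1].max()],4))
    for lo in np.arange(-.1,.12,.03):
        r=q[(q[:,0]>=lo)&(q[:,0]<lo+.03)&(abs(q[:,1])>.017)]
        if len(r)>5:print(round(lo,2),np.round(np.percentile(r[:,2],[50,85,92]),4))
E
```

```text
time_s: 16.15
eef_pos: [0.5141, 0.0018, 0.2154]
orientation: [0.756, 0.654, -0.0, 0.0]
ft_force: [0.4, 0.3, -3.1]
gripper_width: 0.126
finger_force: 59.0
[0.51410677 0.0017834  0.21537214] [0.02192773 0.02404319 0.0332738 ]
top 2735 ((534.6847534179688, 218.6738739013672), (127.39321899414062, 258.7380676269531), 13.715051651000977)
top [-0.0894  0.1174 -0.0241  0.0239]
-0.1 [-0.027  -0.0123 -0.0114]
-0.07 [-0.0227 -0.0123 -0.0113]
-0.04 [-0.018  -0.0126 -0.0119]
-0.01 [-0.0153 -0.0082 -0.0065]
0.02 [-0.0182 -0.01   -0.0089]
0.05 [-0.0197 -0.0126 -0.0119]
0.08 [-0.0235 -0.0125 -0.0112]
0.11 [-0.0236 -0.0128 -0.0104]
scene [-0.12    0.1158 -0.0254  0.0239]
-0.1 [-0.0234 -0.013  -0.0115]
-0.07 [-0.026  -0.014  -0.0131]
-0.04 [-0.0245 -0.0105 -0.0094]
-0.01 [-0.0203 -0.0095 -0.0093]
0.02 [-0.0262 -0.0127 -0.0111]
0.05 [-0.0243 -0.014  -0.0134]
0.08 [-0.0293 -0.0144 -0.0136]
0.11 [-0.0297 -0.0184 -0.0147]
```

View pics/c6.png

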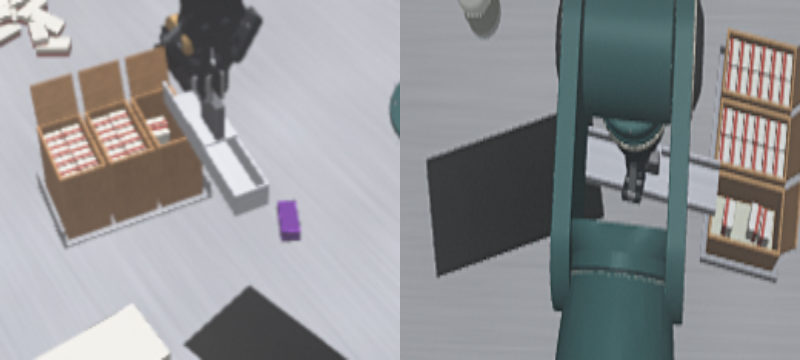

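The case now holds the cartons (right crop, (725,215) and (755,225)), and the chute is empty and level. Returning to the mat centre, about (0.529, 0.237), heading −76.3°.

Run:
```python
from h import *
print(delta([.529,.237,.12],toolR(-76.3)))
```

```text
([0.2368, -0.0197, 0.0954], [-0.0001, -0.0004, -0.1227])
```

```bash
python3 -m pendant '[{"dp":[0.006,-0.0005,0.002],"dr":[0,0,-0.003]},{"dp":[0.02,-0.002,0.007],"dr":[0,0,-0.01]},{"dp":[0.043,-0.004,0.017],"dr":[0,0,-0.022]},{"dp":[0.071,-0.006,0.028],"dr":[0,0,-0.037]},{"dp":[0.102,-0.009,0.041],"dr":[0,0,-0.053]},{"dp":[0.134,-0.011,0.054],"dr":[0,0,-0.07]},{"dp":[0.165,-0.014,0.066],"dr":[0,0,-0.086]},{"dp":[0.193,-0.016,0.078],"dr":[0,0,-0.1]},{"dp":[0.216,-0.018,0.087],"dr":[0,0,-0.112]},{"dp":[0.231,-0.019,0.093],"dr":[0,0,-0.12]},{"dp":[0.2368,-0.0197,0.0954],"dr":[0,0,-0.1227]},{"dp":[0.2368,-0.0197,0.0954],"dr":[0,0,-0.1227]}]'
python3 -m pendant '[{"dp":[0,0,0.007],"dr":[0,0,0]},{"dp":[0,0,0.02],"dr":[0,0,0]},{"dp":[0,0,0.035],"dr":[0,0,0]},{"dp":[0,0,0.049],"dr":[0,0,0]},{"dp":[0,0,0.059],"dr":[0,0,0]},{"dp":[0,0,0.065],"dr":[0,0,0]},{"dp":[0,0,0.068],"dr":[0,0,0]},{"dp":[0,0,0.07],"dr":[0,0,0]},{"dp":[0,0,0.071],"dr":[0,0,0]},{"dp":[0,0,0.072],"dr":[0,0,0]},{"dp":[0,0,0.0725],"dr":[0,0,0]},{"dp":[0,0,0.0725],"dr":[0,0,0]}]'
python3 -c "
from h import *
print(env.observe()['ft_torque'])"
```

```text
time_s: 17.5
eef_pos: [0.5289, 0.2373, 0.1193]
orientation: [0.618, 0.786, -0.0, -0.0]
ft_force: [0.7, -0.2, -2.6]
gripper_width: 0.125
finger_force: 59.0
time_s: 18.7
eef_pos: [0.5291, 0.237, 0.0473]
orientation: [0.618, 0.786, -0.0, -0.0]
ft_force: [-0.0, -0.0, -3.1]
gripper_width: 0.126
finger_force: 59.0
[-0.04115279  0.01168358 -0.0001364 ]
```

```bash
python3 -m pendant '[{"dp":[0,0,0.0005],"dr":[0,0,0]},{"dp":[0,0,0.001],"dr":[0,0,0]},{"dp":[0,0,0.001],"dr":[0,0,0]}]' | grep -E "pos|ft_f"; python3 -m pendant '[{"dp":[0,0,0.0005],"dr":[0,0,0]},{"dp":[0,0,0.0008],"dr":[0,0,0]},{"dp":[0,0,0.0008],"dr":[0,0,0]}]'| grep -E "pos|ft_f"
```

```text
eef_pos: [0.5292, 0.2371, 0.0465]
ft_force: [-0.4, -0.3, 0.8]
eef_pos: [0.5294, 0.2371, 0.0464]
ft_force: [-2.4, -1.5, 8.6]
```

It's down on the mat. Release and rise.

```bash
python3 -m pendant '[{"dp":[0,0,0],"dr":[0,0,0]},{"dp":[0,0,0],"dr":[0,0,0]},{"dp":[0,0,0],"dr":[0,0,0]},{"dp":[0,0,0],"dr":[0,0,0]},{"dp":[0,0,0],"dr":[0,0,0]},{"dp":[0,0,0],"dr":[0,0,0]},{"dp":[0,0,0],"dr":[0,0,0]},{"dp":[0,0,0],"dr":[0,0,0]},{"dp":[0,0,0],"dr":[0,0,0]},{"dp":[0,0,0],"dr":[0,0,0]}]' -1 && python3 -m pendant '[{"dp":[0,0,-0.01],"dr":[0,0,0]},{"dp":[0,0,-0.03],"dr":[0,0,0]},{"dp":[0,0,-0.06],"dr":[0,0,0]},{"dp":[0,0,-0.1],"dr":[0,0,0]},{"dp":[0,0,-0.14],"dr":[0,0,0]},{"dp":[0,0,-0.18],"dr":[0,0,0]},{"dp":[0,0,-0.2],"dr":[0,0,0]},{"dp":[0,0,-0.2],"dr":[0,0,0]}]'
python3 - <<'E'
from h import *
W=cloud(cap('scene','s7'));T=cloud(cap('top','t7'))
a=cv2.imread('pics/s7.png')[100:350,200:460];b=cv2.imread('pics/t7.png')[120:270,140:430]
cv2.imwrite('pics/c7.png',np.hstack([cv2.resize(a,(400,385)),cv2.resize(b,(400,385))]))
P=W.reshape(-1,3);P=P[~np.isnan(P[:,0])]
q=P[(P[:,0]>.4)&(P[:,0]<.65)&(P[:,1]>.06)&(P[:,1]<.42)&(P[:,2]>.015)&(P[:,2]<.042)]
print(cv2.minAreaRect((q[:,:2]*1000).astype(np.float32)))
E
```

```text
time_s: 20.3
eef_pos: [0.529, 0.237, 0.0453]
orientation: [0.618, 0.786, -0.0, -0.0]
ft_force: [0.7, 0.6, -0.1]
gripper_width: 0.998
finger_force: 0.0
time_s: 21.1
eef_pos: [0.5299, 0.2373, 0.2498]
orientation: [0.618, 0.786, 0.002, 0.001]
ft_force: [0.2, -0.1, -0.2]
gripper_width: 1.0
finger_force: 0.0
((530.0588989257812, 239.50836181640625), (50.693660736083984, 231.6260528564453), 13.895499229431152)
```

View pics/c7.png

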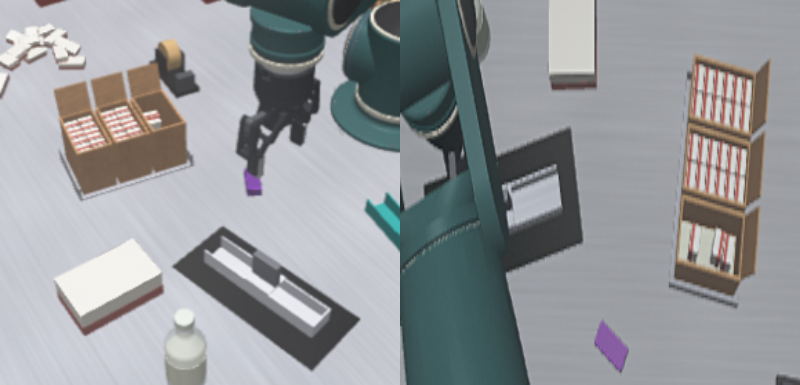

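The chute is empty and centred on the mat ((265,275) left). The cartons are in the empty case ((715,250) right), none are on the bench, and the bystanders look undisturbed.

```bash
python3 -c "
from h import *
print(sign_off())"
```

```text
the job is handed in; nothing more can be done
None
```

The job is handed in at about 21 s of the 64 s allowed: the cartons are in the formerly empty case, the empty chute is level and centred on its mat, and the bystanders look unmoved; I inferred all three cartons are in from the empty chute, its weight and the clear bench.

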